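# Take the filler cap off the rinse-station soap dispenser, thread hand unknown

### The job

The clear square push-button soap dispenser on the slatted shelf is empty and has to be refilled, but nobody remembers whether its filler cap has a normal or a left-hand thread: feel which way it loosens, unscrew it and lift it off. Finish while holding the cap: it stays gripped in the fingers, at rest, at least 5 cm clear above the open neck. Leave the round dispenser with its cap, the tipped-over cup and the scrub brush as they are.

Things in the scene. Friction and masses are not known exactly. Their poses are not given: they have to be found in the camera images.
- dispenser_square: The square dispenser: clear tank with white foot and top plate, 100 x 100 mm in plan, 130 mm tall from its origin (centre of its underside, on the 30 mm high slatted shelf to which it is screwed: it cannot move) to the flat top plate. x points to its front with push button and spout (70 mm out), z up. The filler neck with its screw cap stands in the middle of the top plate.
- neck_square (a point): Centre of the rim of the square dispenser's filler neck, on its vertical axis, 152 mm above the dispenser's underside and 22 mm above its top plate. Neck 34 mm across, with three thread ramps (46 mm across) that end in a stop; three lugs inside the cap's skirt run under them. With the cap tight, the rim is 16 mm above the cap's underside.
- cap_square: Screw cap of the square dispenser: loose grey ribbed cap, 56 mm in diameter, 36 mm tall plus a 5 mm moulded ridge (44 x 7 mm, along the cap's x axis) across its top; 40 to 85 g. Origin: centre of its underside; z up. The upper 20 mm are solid, the rest is a skirt round the neck. Screwed tight, its underside is 6 mm above the top plate and its x axis parallel to the dispenser's.
- cap_square_grip (a point): Point on the cap's axis 26 mm above its underside, where to grip (any yaw) and twist. The cap starts tight. Tightening, it meets a hard stop within 3 degrees (fingers gripping at 45 N slip round it at 1 to 2 N m). Loosening, it turns easily (under 0.2 N m), lifts off between 52 and 90 degrees (70 is best), stops at 90; before that it lifts only 1 to 3 mm. The loosening way is hidden and varies.
- dispenser_round: The round dispenser, not to be touched: the same, with a round tank 100 mm in diameter; also 130 mm tall, origin at the centre of its underside, screwed to the shelf.
- cap_round: Screw cap of the round dispenser, same shape and size as the other; leave it on. Origin: centre of its underside.
- cup: Tipped-over blue plastic cup lying on the shelf between the dispensers, 68 mm in diameter, 95 mm long along its y axis, origin at its middle.
- brush: Scrub brush lying on the bench beside the shelf, bristles down: 150 mm long along its x axis, 56 mm wide, 70 mm tall with its arched handle; origin at the centre of its underside.
There are look-alikes about, which are no part of the job. What is shaped like the cap_round but blue or turquoise is not meant.

How it is judged:
On the way:
1. the square dispenser's cap is turned loose (more than 35 degrees) while still on its neck (angle between the x axis of cap_square and the x axis of dispenser_square, either way round above 0.6 rad and z of cap_square in the frame of neck_square below -0.008 m and horizontal distance between cap_square and neck_square below 0.008 m), for 0.05 s.
At the end, for the whole second after the job is handed in: The square dispenser's cap is gripped by the fingers, at rest, its underside at least 4.5 cm above the neck's rim and within 8 cm of its axis; the round one's cap is still screwed down (moved under 12 mm, turned under 11 degrees); cup and brush within 3 cm of where they were (z of cap_square in the frame of neck_square above 0.045 m and horizontal distance between cap_square and neck_square below 0.08 m and contact force between the fingers and cap_square above 1 N and linear speed of cap_square below 0.03 m/s and contact force between cap_square and dispenser_square below 0.2 N and distance of cap_round from where it was at the start of the episode below 0.012 m and angle between the x axis of cap_round and the x axis of dispenser_round, either way round below 0.2 rad and distance of each of cup, brush from where it was at the start of the episode below 0.03 m); the arm keeps its last pose, push and grip.
It fails at once if the round dispenser's cap is unscrewed or shifted (distance of cap_round from where it was at the start of the episode above 0.012 m or angle between the x axis of cap_round and the x axis of dispenser_round, either way round above 0.2 rad).
It fails at once if the cup or the brush is knocked about (distance of any of cup, brush from where it was at the start of the episode above 0.03 m).
It also fails if it takes over 38 s, if anything falls off the work surface, if the arm or the gripper's body presses on something with over 40 N, if the wrist force passes 120 N, or if a joint passes its speed limit or range.

### The arm

A 6-joint arm with a two-finger parallel gripper is mounted at the origin on the work surface. World frame = base frame: x ahead of the robot, y to its left, z up, the work surface at z = 0. Lengths are in m, angles in rad, forces in N, time in s.
With the tool pointing down it reaches from about 0.35 to 0.85 m from the base axis. Payload 8.1 kg.
Tool frame: the origin (TCP) lies at the centre of the arm's flange, where the gripper is bolted on; the fingertips stand 186 mm ahead of it and the grasp point (between the pads) lies 167 mm ahead of it; z points along the fingers, y is the line along which they close (so a half turn about z gives the same grasp; the last joint's range is limited). The gripper opens to 93 mm and grips with 3 to 60 N. Pads are 15 mm wide; open, the fingers measure 128 mm over their backs; the gripper's body (75 mm by 188 mm) begins 65 mm behind the grasp point.
Start: joints at [1.018, 0.13, 1.488, -0, 1.523, -0.085], TCP at [0.271, 0.536, 0.405] pointing down, gripper open.
Joint ranges: [-2.96, 2.96], [-0.89, 2.26], [0.02, 2.5], [-1.34, 4.48], [0, 2.73], [-2.66, 2.66]. Speed limits (rad/s): [2.39, 2.39, 2.79, 3.14, 3.14, 3.14].

### API

Orientations are given as a rotation vector (axis times angle).
In Python, from plant import read_state, read_camera, camera_params, robot gives the robot as it stands.
- The arm moves only by the tool carry_out, never from a script. Its argument "targets" is a list of rows, each an object of numbers: "hand": the opening in per cent of the stroke, from 0 (shut) to 100 (fully open); "x", "y", "z": the shift along the tool's x, y, z in m; "ax", "ay", "az": the turn, a rotation vector about the tool's x, y, z in rad. In form: [{"hand": .., "x": .., "y": .., "z": .., "ax": .., "ay": .., "az": ..}, ...]. A call has 1 to 8 rows; each row is the pose to reach, as a shift and turn from the pose commanded when the call began, along the tool's axes at that moment; what a row does not reach only later rows make up. A row lasts 1/8 s, in which the tool goes at most 62.5 mm and 10.7 degrees, less where a joint would pass 70% of its speed; a pose out of reach is approached as far as the arm can. A call with a gripper value outside its range is refused whole. The fingers move at their own pace and stop on an object; "newtons" is the grip in N (left out, the last holds). Time passes only in rows, so rows that repeat a pose let the fingers close. It gives the time, the measured TCP pose, the force, the opening and the grip force at its end, in the units of the state.
- read_state(): the state, without advancing time (a new reading comes with each control period).
- read_camera(name): name is "scene" or "top"; returns (picture, depth): 384x512x3 uint8, blue, green, red; 384x512 float32, m along the optical axis (not along the pixel's ray), 0 where there is no reading.
- camera_params(name): a dict with "fx", "fy", "cx", "cy" (pixels), "k1" (the pictures are not rectified: a ray, as slopes to the right and down, at radius r is drawn at 1 + k1 r^2 times it, then the intrinsics apply), "position" and "rotation" of the camera in the world. Camera axes: x right, y up, looking along -z (the intrinsics and any distortion apply to the point x, -y, -z); pixel columns grow to the right and rows downward; lengths in m; the calibration is good to about 2 mm. A picture is of the moment at which its call begins. camera_params takes no time and is no camera call.
- robot.close_job(): hands the job in; it is judged then, once.
The state is a dict: "t": time; "q": joint angles; "dq": joint speeds; "joint_torque": joint torques, N m; "tool_pos": TCP position; "orientation": TCP orientation; "force": force on the tool from outside, world axes, zero at the start; "wrist_torque": the same for the moment, N m; "opening": finger opening in m; "gripper_force": force on a finger pad.
Only numpy, scipy, OpenCV 4.12 (cv2) and the standard library are available. Lean on these libraries where they do the work, as an engineer would, in place of code of your own. Each camera call takes 0.05 s, during which the arm holds its last target. There are 200 camera calls.

## Working session

There is one attempt and no reset: what is moved stays moved. The work goes in short steps, Python scripts to look and compute and a tool call to move; the robot and the scene stay as the last step left them, time stands still between calls to the robot, and variables do not carry over. Pictures are saved under pics/ and viewed, at most 10 in all, crops included, and the job is handed in when it is done.

Besides the shell and the picture viewer there is one more tool, called after "Emit:" by a JSON object that holds its "method" and its "body". carry_out: Moves the arm, as the interface text tells. Its arguments: {"type":"object","properties":{"targets":{"type":"array","items":{"type":"object","properties":{"hand":{"type":"number"},"x":{"type":"number"},"y":{"type":"number"},"z":{"type":"number"},"ax":{"type":"number"},"ay":{"type":"number"},"az":{"type":"number"}}}},"newtons":{"type":"number"}},"required":["targets"]}

```bash
mkdir -p pics
cat > h.py <<'E'
import numpy as np, cv2
from plant import read_state, read_camera, camera_params, robot
def pts(name, uv, depth):
    p=camera_params(name); uv=np.asarray(uv,float).reshape(-1,1,2)
    K=np.array([[p['fx'],0,p['cx']],[0,p['fy'],p['cy']],[0,0,1.]])
    n=cv2.undistortPoints(uv,K,np.array([p['k1'],0,0,0.]))[:,0]
    d=np.stack([n[:,0],-n[:,1],-np.ones(len(n))],1)
    R=np.asarray(p['rotation']); 
    return np.asarray(p['position']), d@R.T, np.asarray(depth).reshape(-1,1)
def world(name,uv,depth):
    o,d,z=pts(name,uv,depth); return o+d*z
def plane(name,uv,h):
    o,d,_=pts(name,uv,[0]); return o+d*((h-o[2])/d[:,2:3])
E
python3 - <<'E'
from h import *
for n in('scene','top'):
    i,d=read_camera(n); np.savez(n+'.npz',i=i,d=d); cv2.imwrite(f'pics/{n}0.png',i); print({k:np.round(v,3).tolist() for k,v in camera_params(n).items()})
s=read_state(); print(s)
E
```

```text
{'fx': 399.067, 'fy': 399.067, 'cx': 257.402, 'cy': 188.436, 'k1': -0.026, 'position': [0.988, 0.686, 0.857], 'rotation': [0.319, 1.075, 2.366]}
{'fx': 408.19, 'fy': 408.19, 'cx': 259.408, 'cy': 189.75, 'k1': -0.114, 'position': [0.397, 0.006, 1.447], 'rotation': [0.088, -0.08, -1.547]}
{'t': 0.1, 'q': array([ 1.01758150e+00,  1.31087724e-01,  1.48917427e+00,  1.86511588e-05,
        1.52300557e+00, -8.54057505e-02]), 'dq': array([-0.00260976, -0.00166157, -0.00128082, -0.00067122,  0.00038044,
       -0.00030133]), 'joint_torque': array([ 1.15266317e-03, -5.61348581e+01, -4.93087184e+01,  7.69998855e-02,
        2.92705680e-02, -8.09930657e-05]), 'tool_pos': array([0.27042955, 0.53536785, 0.40378871]), 'orientation': array([-7.28025666e-01, -3.05551345e+00,  2.48833596e-03]), 'force': array([ 0.3002554 , -0.36186441,  0.15322546]), 'wrist_torque': array([0.00345236, 0.03353503, 0.00629317]), 'gripper_force': 0.0, 'opening': 0.09264831276539105}
```

View pics/scene0.png

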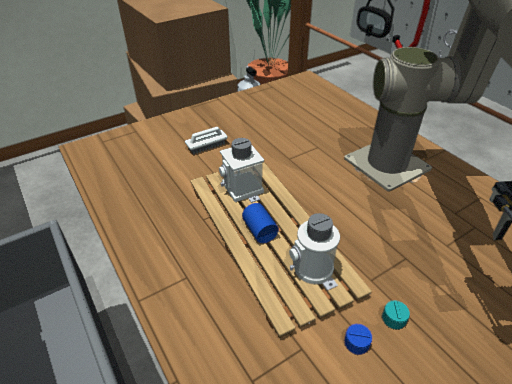

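View pics/top0.png

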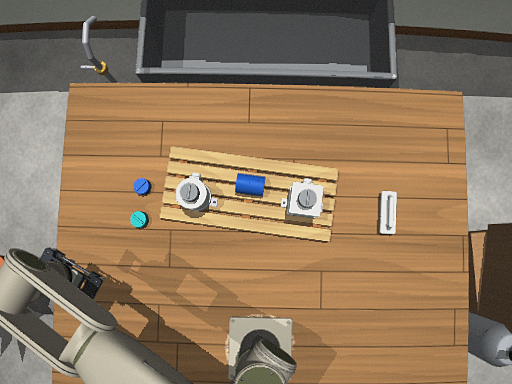

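The scene shows two grey-capped dispensers. The square tank is at scene (241,147) and top (307,199). The round tank is at scene (319,225) and top (192,192). Two loose blue and turquoise caps lie at top (142,186) and (138,219). The square-tank one fits the description. I'll confirm it in a crop and measure it.

```bash
sed -i 's/R=np.asarray(p\[.rotation.\]);/R=cv2.Rodrigues(np.asarray(p["rotation"],float))[0];/' h.py
python3 - <<'E'
from h import *
from scipy.spatial.transform import Rotation as Ro
Z={n:np.load(n+'.npz') for n in('scene','top')}
for n,(u,v),r in(('top',(307,199),30),('scene',(241,150),35)):
    i,d=Z[n]['i'],Z[n]['d']
    yy,xx=np.mgrid[v-r:v+r,u-r:u+r]; uv=np.stack([xx,yy],-1).reshape(-1,2)
    P=world(n,uv,d[v-r:v+r,u-r:u+r]); c=i[v-r:v+r,u-r:u+r].reshape(-1,3).astype(int)
    grey=(c.max(1)<150)&(c.max(1)-c.min(1)<25)
    top=(P[:,2]>.190)&(P[:,2]<.215)
    T=P[top]; print(n,'cap top',len(T),T.mean(0),T.min(0),T.max(0),np.median(T[:,2]))
    (cx,cy),rr=cv2.minEnclosingCircle(T[:,:2].astype(np.float32)); print('circ',cx,cy,rr)
    pl=(P[:,2]>.15)&(P[:,2]<.175)
    if pl.sum()>10: print('plate',pl.sum(),cv2.minAreaRect(P[pl][:,:2].astype(np.float32)))
a=cv2.resize(Z['top']['i'][160:235,150:350],None,fx=4,fy=4,interpolation=2)
b=cv2.resize(Z['scene']['i'][130:205,200:300],(400,300),interpolation=2); c2=np.zeros((300,800,3),np.uint8);c2[:,:400]=b
cv2.imwrite('pics/crop.png',np.vstack([a,c2]))
s=read_state();R=Ro.from_rotvec(s['orientation']).as_matrix();print(R.round(3))
E
```

```text
top cap top 267 [ 0.51024213 -0.13354806  0.20234076] [ 0.4839011  -0.16055797  0.19326937] [ 0.53715676 -0.10497813  0.21241703] 0.20226332607867215
circ 0.5104556679725647 -0.13366036117076874 0.029279857873916626
plate 719 ((0.5124919414520264, -0.13442161679267883), (0.10074051469564438, 0.10373850166797638), 83.44099426269531)
scene cap top 241 [ 0.51410995 -0.12754368  0.20152656] [ 0.48304352 -0.16329672  0.19028897] [ 0.53935601 -0.1045931   0.2096929 ] 0.20245928419466674
circ 0.5119630694389343 -0.13293011486530304 0.030498381704092026
plate 553 ((0.5138918161392212, -0.131364643573761), (0.09995898604393005, 0.10607810318470001), 80.67314910888672)
[[-0.893  0.451 -0.001]
 [ 0.451  0.893 -0.001]
 [ 0.    -0.002 -1.   ]]
```

View pics/crop.png

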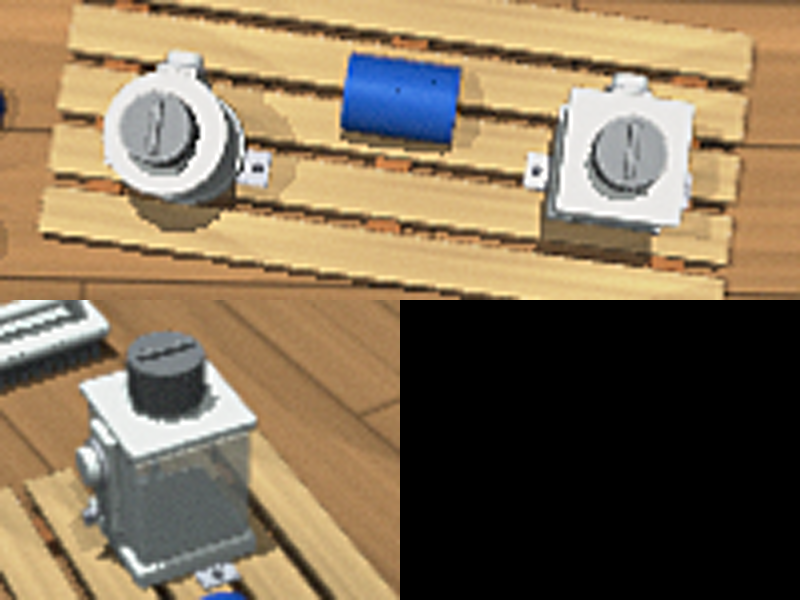

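The crop confirms it: the square clear tank with the grey cap is at right in the top view and alone in the scene view. The cap centre is at about (0.511, -0.133). I'll raise the arm and travel above it.

Emit:
{"method": "carry_out", "body": {"targets": [{"hand": 100, "z": -0.06}, {"hand": 100, "x": -0.516, "y": -0.489, "z": -0.06, "az": 1.27}, {"hand": 100, "x": -0.516, "y": -0.489, "z": -0.06, "az": 1.27}, {"hand": 100, "x": -0.516, "y": -0.489, "z": -0.06, "az": 1.27}, {"hand": 100, "x": -0.516, "y": -0.489, "z": -0.06, "az": 1.27}, {"hand": 100, "x": -0.516, "y": -0.489, "z": -0.06, "az": 1.27}, {"hand": 100, "x": -0.516, "y": -0.489, "z": -0.06, "az": 1.27}, {"hand": 100, "x": -0.516, "y": -0.489, "z": -0.06, "az": 1.27}]}}

```text
schema error: expected keys hand, x, y, z, ax, ay, az
```

```bash
cat > st.py <<'E'
from h import *
from scipy.spatial.transform import Rotation as Ro
s=read_state(); R=Ro.from_rotvec(s['orientation']).as_matrix()
print('t',s['t'],'q',s['q'].round(3),'p',s['tool_pos'].round(4),'F',s['force'].round(2),'M',s['wrist_torque'].round(3),'op',round(s['opening'],4),'g',round(s['gripper_force'],1))
print('yaw y-axis deg',np.degrees(np.arctan2(R[1,1],R[0,1])).round(2),'tilt',R[2].round(4))
print('shift tool', (R.T@(np.array([.5112,-.1333,.359])-s['tool_pos'])).round(4))
E
python3 st.py
```

```text
t 0.1 q [ 1.018  0.131  1.489  0.     1.523 -0.085] p [0.2704 0.5354 0.4038] F [ 0.3  -0.36  0.15] M [0.003 0.034 0.006] op 0.0926 g 0.0
yaw y-axis deg 63.2 tilt [ 2.0e-04 -1.7e-03 -1.0e+00]
shift tool [-0.5164 -0.4882  0.0455]
```

Emit:
{"method": "carry_out", "body": {"targets": [{"hand": 100, "x": 0, "y": 0, "z": -0.06, "ax": 0, "ay": 0, "az": 0}, {"hand": 100, "x": -0.516, "y": -0.489, "z": -0.06, "ax": 0, "ay": 0, "az": 1.27}, {"hand": 100, "x": -0.516, "y": -0.489, "z": -0.06, "ax": 0, "ay": 0, "az": 1.27}, {"hand": 100, "x": -0.516, "y": -0.489, "z": -0.06, "ax": 0, "ay": 0, "az": 1.27}, {"hand": 100, "x": -0.516, "y": -0.489, "z": -0.06, "ax": 0, "ay": 0, "az": 1.27}, {"hand": 100, "x": -0.516, "y": -0.489, "z": -0.06, "ax": 0, "ay": 0, "az": 1.27}, {"hand": 100, "x": -0.516, "y": -0.489, "z": -0.06, "ax": 0, "ay": 0, "az": 1.27}, {"hand": 100, "x": -0.516, "y": -0.489, "z": -0.06, "ax": 0, "ay": 0, "az": 1.27}]}}

```text
t: 1.1
tool_pos: [0.4184, 0.1218, 0.4645]
orientation: [2.404, 2.022, 0.0]
force: [1.0, 0.2, 0.5]
opening: 0.0928
gripper_force: 0.0
```

```bash
python3 st.py
```

```text
t 1.1 q [ 0.166 -0.343  1.82   0.     1.664  0.338] p [0.4184 0.1218 0.4645] F [1.01 0.23 0.53] M [-0.005  0.083 -0.02 ] op 0.0928 g 0.0
yaw y-axis deg -9.86 tilt [ 1.e-04  2.e-04 -1.e+00]
shift tool [-0.2354  0.1352  0.1056]
```

Emit:
{"method": "carry_out", "body": {"targets": [{"hand": 100, "x": -0.235, "y": 0.135, "z": 0, "ax": 0, "ay": 0, "az": 0}, {"hand": 100, "x": -0.235, "y": 0.135, "z": 0, "ax": 0, "ay": 0, "az": 0}, {"hand": 100, "x": -0.235, "y": 0.135, "z": 0, "ax": 0, "ay": 0, "az": 0}, {"hand": 100, "x": -0.235, "y": 0.135, "z": 0, "ax": 0, "ay": 0, "az": 0}, {"hand": 100, "x": -0.235, "y": 0.135, "z": 0, "ax": 0, "ay": 0, "az": 0}, {"hand": 100, "x": -0.235, "y": 0.135, "z": 0.04, "ax": 0, "ay": 0, "az": 0}, {"hand": 100, "x": -0.235, "y": 0.135, "z": 0.04, "ax": 0, "ay": 0, "az": 0}, {"hand": 100, "x": -0.235, "y": 0.135, "z": 0.04, "ax": 0, "ay": 0, "az": 0}]}}

```text
t: 2.1
tool_pos: [0.5124, -0.1297, 0.4257]
orientation: [2.398, 2.03, 0.0]
force: [0.5, 0.0, 1.0]
opening: 0.0928
gripper_force: 0.0
```

```bash
python3 st.py
python3 - <<'E'
from h import *
i,d=read_camera('scene'); cv2.imwrite('pics/s1.png',cv2.resize(i[80:230,160:360],None,fx=4,fy=4,interpolation=2))
E
```

```text
t 2.1 q [-0.345 -0.072  1.656  0.     1.557 -0.179] p [ 0.5124 -0.1297  0.4257] F [0.48 0.01 1.  ] M [-0.051  0.074 -0.004] op 0.0928 g 0.0
yaw y-axis deg -9.51 tilt [ 1.e-04  2.e-04 -1.e+00]
shift tool [-0.0038 -0.0006  0.0667]
```

View pics/s1.png

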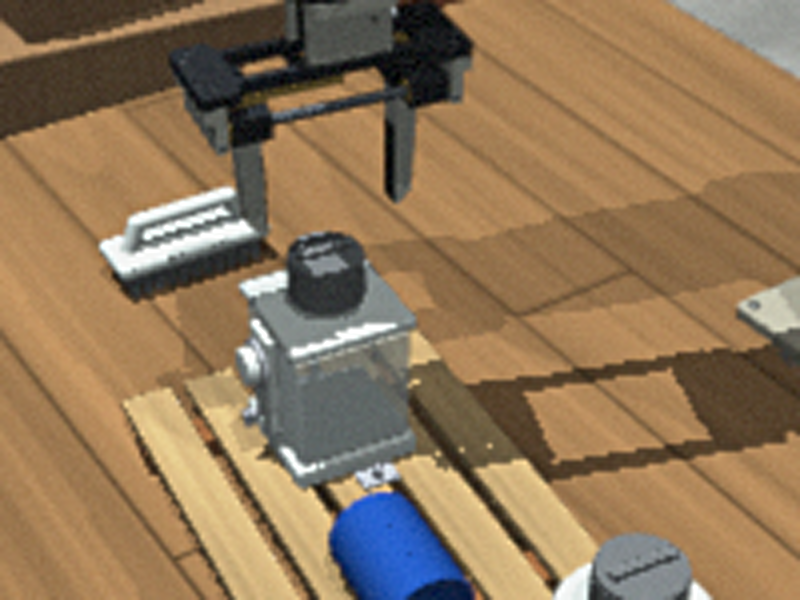

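The fingers at crop (250,200) and (398,170) straddle the cap at (325,270) with clear margins. I'll descend.

Emit:
{"method": "carry_out", "body": {"targets": [{"hand": 100, "x": -0.004, "y": 0, "z": 0.02, "ax": 0, "ay": 0, "az": 0}, {"hand": 100, "x": -0.004, "y": 0, "z": 0.04, "ax": 0, "ay": 0, "az": 0}, {"hand": 100, "x": -0.004, "y": 0, "z": 0.06, "ax": 0, "ay": 0, "az": 0}, {"hand": 100, "x": -0.004, "y": 0, "z": 0.066, "ax": 0, "ay": 0, "az": 0}, {"hand": 100, "x": -0.004, "y": 0, "z": 0.066, "ax": 0, "ay": 0, "az": 0}, {"hand": 100, "x": -0.004, "y": 0, "z": 0.066, "ax": 0, "ay": 0, "az": 0}]}}

```text
t: 2.9
tool_pos: [0.5119, -0.1345, 0.3595]
orientation: [2.398, 2.028, 0.001]
force: [-0.1, -0.1, -0.7]
opening: 0.093
gripper_force: 0.0
```

```bash
python3 st.py
```

```text
t 2.9 q [-0.354 -0.036  1.743 -0.     1.434 -0.187] p [ 0.5119 -0.1345  0.3595] F [-0.13 -0.09 -0.7 ] M [-0.061  0.047 -0.017] op 0.093 g 0.0
yaw y-axis deg -9.57 tilt [-2.0e-04  1.2e-03 -1.0e+00]
shift tool [ 0.001  -0.0009  0.0005]
```

Emit:
{"method": "carry_out", "body": {"newtons": 30, "targets": [{"hand": 30, "x": 0.001, "y": -0.001, "z": 0, "ax": 0, "ay": 0, "az": 0}, {"hand": 30, "x": 0.001, "y": -0.001, "z": 0, "ax": 0, "ay": 0, "az": 0}, {"hand": 30, "x": 0.001, "y": -0.001, "z": 0, "ax": 0, "ay": 0, "az": 0}, {"hand": 30, "x": 0.001, "y": -0.001, "z": 0, "ax": 0, "ay": 0, "az": 0}, {"hand": 30, "x": 0.001, "y": -0.001, "z": 0, "ax": 0, "ay": 0, "az": 0}, {"hand": 30, "x": 0.001, "y": -0.001, "z": 0, "ax": 0, "ay": 0, "az": 0}, {"hand": 30, "x": 0.001, "y": -0.001, "z": 0, "ax": 0, "ay": 0, "az": 0}, {"hand": 30, "x": 0.001, "y": -0.001, "z": 0, "ax": 0, "ay": 0, "az": 0}]}}

```text
t: 3.9
tool_pos: [0.5109, -0.1333, 0.3588]
orientation: [2.399, 2.028, 0.0]
force: [0.5, 0.5, 0.2]
opening: 0.0556
gripper_force: 30.0
```

```bash
python3 st.py
```

```text
t 3.9 q [-0.352 -0.039  1.747  0.     1.433 -0.185] p [ 0.5109 -0.1333  0.3588] F [0.52 0.55 0.19] M [-0.083 -0.227  0.011] op 0.0556 g 30.0
yaw y-axis deg -9.57 tilt [-1.e-04  4.e-04 -1.e+00]
shift tool [ 0.      0.0003 -0.0002]
```

The grip is centred. Next is a probe turn of about 6° anticlockwise seen from above, which would loosen a normal thread.

Emit:
{"method": "carry_out", "body": {"newtons": 45, "targets": [{"hand": 30, "x": 0, "y": 0, "z": 0, "ax": 0, "ay": 0, "az": 0}, {"hand": 30, "x": 0, "y": 0, "z": 0, "ax": 0, "ay": 0, "az": -0.05}, {"hand": 30, "x": 0, "y": 0, "z": 0, "ax": 0, "ay": 0, "az": -0.1}, {"hand": 30, "x": 0, "y": 0, "z": 0, "ax": 0, "ay": 0, "az": -0.1}]}}

```text
t: 4.4
tool_pos: [0.511, -0.1336, 0.3588]
orientation: [2.296, 2.143, 0.0]
force: [4.8, -2.4, -1.8]
opening: 0.0549
gripper_force: 45.0
```

```bash
python3 st.py
```

```text
t 4.4 q [-0.353 -0.039  1.747 -0.     1.433 -0.284] p [ 0.511  -0.1336  0.3588] F [ 4.81 -2.4  -1.79] M [-0.54  -0.589 -1.458] op 0.0549 g 45.0
yaw y-axis deg -3.95 tilt [-5.e-04  8.e-04 -1.e+00]
shift tool [ 0.0003  0.0002 -0.0002]
```

It resists with 1.46 N m, so that way is the hard stop. Now I'll probe clockwise.

Emit:
{"method": "carry_out", "body": {"newtons": 45, "targets": [{"hand": 30, "x": 0, "y": 0, "z": 0, "ax": 0, "ay": 0, "az": 0.1}, {"hand": 30, "x": 0, "y": 0, "z": 0, "ax": 0, "ay": 0, "az": 0.2}, {"hand": 30, "x": 0, "y": 0, "z": 0, "ax": 0, "ay": 0, "az": 0.25}, {"hand": 30, "x": 0, "y": 0, "z": 0, "ax": 0, "ay": 0, "az": 0.25}]}}

```text
t: 4.9
tool_pos: [0.5111, -0.1331, 0.3589]
orientation: [2.544, 1.843, 0.001]
force: [4.1, -0.4, -0.7]
opening: 0.0553
gripper_force: 45.0
```

```bash
python3 st.py
```

```text
t 4.9 q [-0.352 -0.039  1.747  0.     1.433 -0.035] p [ 0.5111 -0.1331  0.3589] F [ 4.12 -0.4  -0.74] M [-0.163 -0.678  0.024] op 0.0553 g 45.0
yaw y-axis deg -18.15 tilt [ 2.e-04  7.e-04 -1.e+00]
shift tool [-0.0002  0.0002 -0.0001]
```

The torque is about zero, so the cap is loosening clockwise and has a left-hand thread. I'll turn on to about 70°.

Emit:
{"method": "carry_out", "body": {"newtons": 45, "targets": [{"hand": 30, "x": 0, "y": 0, "z": 0, "ax": 0, "ay": 0, "az": 0.15}, {"hand": 30, "x": 0, "y": 0, "z": 0, "ax": 0, "ay": 0, "az": 0.3}, {"hand": 30, "x": 0, "y": 0, "z": 0, "ax": 0, "ay": 0, "az": 0.45}, {"hand": 30, "x": 0, "y": 0, "z": 0, "ax": 0, "ay": 0, "az": 0.6}, {"hand": 30, "x": 0, "y": 0, "z": 0, "ax": 0, "ay": 0, "az": 0.75}, {"hand": 30, "x": 0, "y": 0, "z": 0, "ax": 0, "ay": 0, "az": 0.9}, {"hand": 30, "x": 0, "y": 0, "z": 0, "ax": 0, "ay": 0, "az": 1.0}, {"hand": 30, "x": 0, "y": 0, "z": 0, "ax": 0, "ay": 0, "az": 1.0}]}}

```text
t: 5.9
tool_pos: [0.5114, -0.1336, 0.3595]
orientation: [3.115, 0.397, 0.004]
force: [6.0, -2.4, -0.4]
opening: 0.0553
gripper_force: 45.0
```

```bash
python3 st.py
```

```text
t 5.9 q [-3.520e-01 -3.900e-02  1.746e+00 -1.000e-03  1.432e+00  9.650e-01] p [ 0.5114 -0.1336  0.3595] F [ 5.97 -2.38 -0.35] M [-0.658 -1.029  0.065] op 0.0553 g 45.0
yaw y-axis deg -75.48 tilt [ 0.0021  0.0022 -1.    ]
shift tool [-0.0002 -0.0004  0.0005]
```

The cap is turned about 70° with low torque. I'll start with a small lift and watch the force.

Emit:
{"method": "carry_out", "body": {"targets": [{"hand": 30, "x": 0, "y": 0, "z": -0.003, "ax": 0, "ay": 0, "az": 0}, {"hand": 30, "x": 0, "y": 0, "z": -0.006, "ax": 0, "ay": 0, "az": 0}, {"hand": 30, "x": 0, "y": 0, "z": -0.006, "ax": 0, "ay": 0, "az": 0}]}}

```text
t: 6.28
tool_pos: [0.5113, -0.1338, 0.3648]
orientation: [3.114, 0.399, 0.002]
force: [6.7, -4.8, -3.4]
opening: 0.0553
gripper_force: 45.0
```

```bash
python3 st.py
```

```text
t 6.275 q [-3.530e-01 -4.200e-02  1.739e+00 -1.000e-03  1.442e+00  9.640e-01] p [ 0.5113 -0.1338  0.3648] F [ 6.72 -4.8  -3.39] M [-0.969 -1.159  0.011] op 0.0553 g 45.0
yaw y-axis deg -75.41 tilt [ 0.0012  0.0022 -1.    ]
shift tool [ 0.     -0.0006  0.0058]
```

The cap has lifted 6 mm with only about 3 N, so it's clear of the ramps. I'll raise it 9 cm more and let it settle.

Emit:
{"method": "carry_out", "body": {"targets": [{"hand": 30, "x": 0, "y": 0, "z": -0.01, "ax": 0, "ay": 0, "az": 0}, {"hand": 30, "x": 0, "y": 0, "z": -0.025, "ax": 0, "ay": 0, "az": 0}, {"hand": 30, "x": 0, "y": 0, "z": -0.05, "ax": 0, "ay": 0, "az": 0}, {"hand": 30, "x": 0, "y": 0, "z": -0.075, "ax": 0, "ay": 0, "az": 0}, {"hand": 30, "x": 0, "y": 0, "z": -0.09, "ax": 0, "ay": 0, "az": 0}, {"hand": 30, "x": 0, "y": 0, "z": -0.09, "ax": 0, "ay": 0, "az": 0}, {"hand": 30, "x": 0, "y": 0, "z": -0.09, "ax": 0, "ay": 0, "az": 0}, {"hand": 30, "x": 0, "y": 0, "z": -0.09, "ax": 0, "ay": 0, "az": 0}]}}

```text
t: 7.28
tool_pos: [0.5106, -0.1331, 0.4534]
orientation: [-3.115, -0.398, 0.003]
force: [0.8, 0.4, -0.2]
opening: 0.0552
gripper_force: 45.0
```

```bash
python3 st.py
python3 - <<'E'
from h import *
i,d=read_camera('scene'); cv2.imwrite('pics/s2.png',cv2.resize(i[80:230,160:360],None,fx=4,fy=4,interpolation=2))
E
```

```text
t 7.275 q [-0.352 -0.08   1.615  0.     1.61   0.965] p [ 0.5106 -0.1331  0.4534] F [ 0.8   0.41 -0.21] M [0.009 0.206 0.042] op 0.0552 g 45.0
yaw y-axis deg -75.45 tilt [-0.0018 -0.0013 -1.    ]
shift tool [0.0007 0.0004 0.0944]
```

View pics/s2.png

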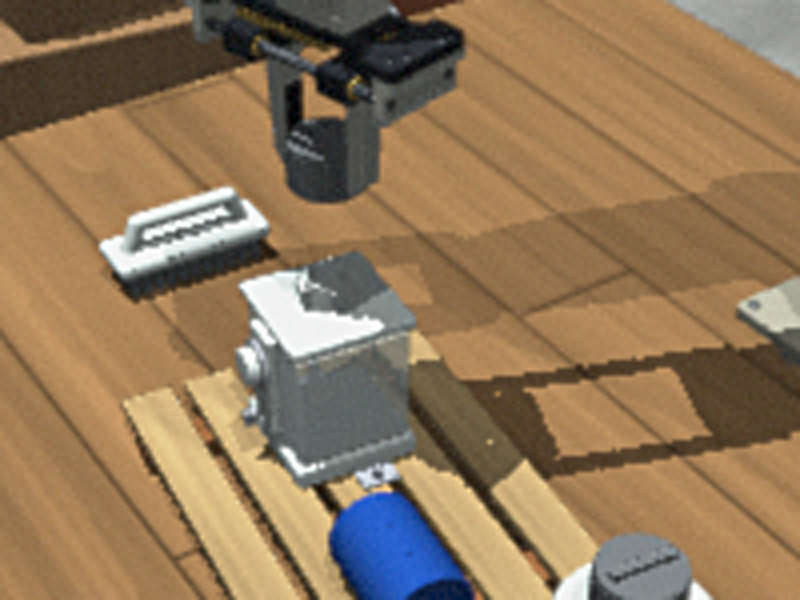

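The cap is held in the fingers at crop (330,160), well above the open neck at (320,285). The brush, cup and round dispenser look undisturbed, so I'm handing in.

```bash
python3 -c "
from plant import robot
print(robot.close_job())"
```

```text
the job is handed in; nothing more can be done
None
```

The square dispenser's cap has a left-hand thread (it loosens clockwise); I unscrewed it about 70°, lifted it off, and handed in the job at about 7.3 s with it still gripped at 45 N, about 78 mm above the neck's rim.

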